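# Scrub the topping pot and leave it upside down to drain

### The job

Take the long bottle brush out of its holder and scrub the inside of the square steel pot with it: push the brush to the pot's bottom three times, drawing it up near the pot's rim between the pushes. Stand the brush back in its holder and let it go, and only then turn the pot over, so that it ends mouth-down, flat on the draining tray. Put things down rather than dropping them, and do not shift the other things on the bench.

Things in the scene. Friction and masses are not known exactly. Their poses are not given: they have to be found in the camera images.
- pot: The pot to scrub: loose square open-topped pot of plain steel, 56 x 56 mm outside, 100 mm tall, walls and floor 4 mm (inside 48 x 48 mm), about 0.2 kg. It starts standing mouth-up. Origin: centre of its underside; z along its axis towards the mouth, x and y square to its flat sides. It can lie on a flat side, and be gripped across two flat sides.
- pot_floor (a point): Centre of the pot's inner floor, 4 mm above its underside.
- pot_mouth (a point): Centre of the pot's mouth, in the plane of its rim, 100 mm from its underside.
- brush: Long bottle brush, 225 mm, about 0.09 kg, standing upright, bristles down, in the holder. Rigid round white bristle head 34 mm wide, up to 80 mm; steel stem 8 mm thick; round wooden handle 18 mm thick from 125 to 225 mm. Origin: centre of the flat bristle end; z along the stem towards the handle.
- brush_tip (a point): Centre of the flat lower end of the bristle head (the brush's origin).
- brush_grip (a point): Point on the brush's axis to grip the handle at, 195 mm above the tip.
- holder: Brush holder: round white ceramic crock, fixed to the bench, 60 mm outside diameter, 50 mm inside (80 mm foot plate, 4 mm thick), 72 mm tall, inner floor at 6 mm. The brush stands in it on its flat end. Origin: centre of its underside, z up. It may stand left or right of the tray, the pot then on the other side.
- holder_floor (a point): Centre of the holder's inner floor.
- tray: Draining tray, fixed to the bench: aluminium plate 190 x 190 mm with nine parallel grey ribs along its y, 20 mm apart, whose flat tops form the surface 14 mm above the bench. No rim. Origin: centre of its underside, z up, x and y along its edges.
- tray_top (a point): Centre of the tray's upper surface, level with the rib tops, 14 mm above the bench.
- cup: Bystander: round steel cup, 72 mm in diameter, 85 mm tall, standing beyond the tray. Origin: centre of its underside.
- croissant: Bystander: croissant about 110 x 65 mm, 44 mm high. Origin at its underside.
- pretzel: Bystander: pretzel about 130 x 150 mm, 24 mm high. Origin at its underside.
- roll: Bystander: bread roll 76 mm in diameter, 47 mm high, on the robot's side of the tray. Origin: centre of its underside.
- shaker: Bystander: clear jar with a steel cap, 56 mm in diameter, 120 mm tall. Origin: centre of its underside.
- pastry_brush: Bystander: pastry brush with a wooden handle, lying flat on the robot's side of the tray. Origin at its underside.
- tongs: Bystander: steel pastry tongs 230 mm long, 12 mm high, lying flat on the right. Origin at its underside, middle.
Mind the look-alikes: they are no part of the job. There is more than one size of the brush; the one meant has the size given above.

How it is judged:
On the way, in this order (a step that is already met when the one before it is completed fails the run):
1. the brush reaches the bottom of the upright pot (its tip within 14 mm of the floor) (z of brush_tip in the frame of pot below 0.018 m and distance between brush_tip and pot_floor below 0.03 m and angle between pot's own z axis and vertical below 0.3 rad), for 0.02 s.
2. it is drawn up (tip more than 55 mm above the pot's underside) (z of brush_tip in the frame of pot above 0.055 m and horizontal distance between brush_tip and pot_floor below 0.04 m and angle between pot's own z axis and vertical below 0.3 rad), for 0.02 s.
3. it reaches the bottom again (all of step 1), for 0.02 s.
4. it is drawn up again (all of step 2), for 0.02 s.
5. it reaches the bottom a third time (all of step 3), for 0.02 s.
6. the brush stands upright in its holder again, let go (distance between brush_tip and holder_floor below 0.018 m and angle between brush's own z axis and vertical below 0.2 rad and contact force between the fingers and brush below 0.1 N and angle between pot's own z axis and vertical below 0.3 rad), for 0.1 s.
7. the pot is mouth-down on the draining tray (angle between pot's own z axis and vertical above 3.04 rad and x of pot_mouth in the frame of tray_top between -0.08 and 0.08 m and y of pot_mouth in the frame of tray_top between -0.08 and 0.08 m and z of pot_mouth in the frame of tray_top below 0.006 m and linear speed of each of pot, brush below 0.03 m/s), for 0.1 s.
At the end, for the whole second after the job is handed in: The pot rests mouth-down on the draining tray (flat within 0.1 rad, mouth centre within 80 mm of the tray centre along each edge, rim within 6 mm of the rib tops); the brush stands upright (0.2 rad) in its holder, tip within 18 mm of its floor centre; both at rest and let go (all of step 7 and distance between brush_tip and holder_floor below 0.018 m and angle between brush's own z axis and vertical below 0.2 rad and contact force between the fingers and brush below 0.1 N); the robot touches nothing.
It fails at once if another thing on the bench is shifted by more than 30 mm (distance of any of cup, croissant, pretzel, roll, shaker, pastry_brush, tongs from where it was at the start of the episode above 0.03 m).
It fails at once if the pot is dropped (faster than 0.6 m/s while not held) (contact force between the fingers and pot below 0.01 N and linear speed of pot above 0.6 m/s).
It fails at once if the brush is dropped (faster than 0.6 m/s while not held) (contact force between the fingers and brush below 0.01 N and linear speed of brush above 0.6 m/s).
It also fails if it takes over 72 s, if anything falls off the work surface, if the arm or the gripper's body presses on something with over 40 N, if the wrist force passes 120 N, or if a joint passes its speed limit or range.

### The arm

A 6-joint arm with a two-finger parallel gripper is mounted at the origin on the work surface. World frame = base frame: x ahead of the robot, y to its left, z up, the work surface at z = 0. Lengths are in m, angles in rad, forces in N, time in s.
With the tool pointing down it reaches from about 0.275 to 0.75 m from the base axis. Payload 10.2 kg.
Tool frame: the origin (TCP) lies at the centre of the arm's flange, where the gripper is bolted on; the fingertips stand 173 mm ahead of it and the grasp point (between the pads) lies 155 mm ahead of it (r.tip_reach is the distance from the TCP to the fingertips, in m); z points along the fingers, y is the line along which they close (so a half turn about z gives the same grasp; the last joint's range is limited). The gripper opens to 85 mm and grips with 20 to 120 N. Pads are 22 mm wide; open, the fingers measure 114 mm over their backs; the gripper's body (76 mm by 85 mm) begins 54 mm behind the grasp point. The pads swing forward as they close: fully open they stand 13 mm farther back than shut.
Start: joints at [1.057, 0.313, 1.498, -0, 1.331, -0.223], TCP at [0.151, 0.503, 0.405] pointing down, gripper open.
Joint ranges: [-2.94, 2.94], [-0.97, 2.17], [0.19, 2.56], [-1.23, 4.37], [0.02, 3.11], [-2.88, 2.88]. Speed limits (rad/s): [2.39, 2.39, 3.01, 3.14, 3.14, 3.14].

### API

Orientations are given as a unit quaternion [x, y, z, w].
In Python, from rig import r gives the robot as it stands.
- The arm moves only by the tool step_arm, never from a script. Its argument "deltas" is a list of rows, each a list of 6 numbers: the shift along the tool's x, y, z as a fraction of full scale, then the turn, a rotation vector about the tool's x, y, z as a fraction of full scale. A call has 1 to 12 rows; each row is the pose to reach, as a shift and turn from the pose commanded when the call began, along the tool's axes at that moment; what a row does not reach only later rows make up. Full scale, the value 1, is 12 cm for a shift and 60 degrees for a turn. A row lasts 1/12 s, in which the tool goes at most 41.7 mm and 7.16 degrees, less where a joint would pass 70% of its speed; a pose out of reach is approached as far as the arm can. A call with a number of a shift or a turn outside -1 to 1 is refused whole. A call with a gripper value outside its range is refused whole. "grip" is the opening, from 0 (shut) to 1 (fully open), set as the call begins (left out, the last holds). The fingers move at their own pace and stop on an object; "force" is the grip in N (left out, the last holds). Time passes only in rows, so rows that repeat a pose let the fingers close. It gives the time, the measured TCP pose, the force, the opening and the grip force at its end, in the units of the state.
- r.read_state(): the state, without advancing time (a new reading comes with each control period).
- r.grab_frame(name): name is "scene" or "top"; returns the picture (480x640x3 uint8, red, green, blue); there is no depth.
- r.camera_model(name): a dict with "intrinsics" (3x3 intrinsics, pixels), "dist_coeffs" ([k1, k2, p1, p2, k3] as OpenCV has them; the pictures are not rectified), "position" and "rotation" of the camera in the world. Camera axes: x right, y up, looking along -z (the intrinsics and any distortion apply to the point x, -y, -z); pixel columns grow to the right and rows downward; lengths in m; the calibration is good to about 2 mm. A picture is of the moment at which its call begins. camera_model takes no time and is no camera call.
- r.hand_in(): hands the job in; it is judged then, once.
The state is a dict: "clock": time; "q": joint angles; "qd": joint speeds; "joint_torque": joint torques, N m; "tcp_pos": TCP position; "eef_rot": TCP orientation; "force": force on the tool from outside, world axes, zero at the start; "torque": the same for the moment, N m; "opening": finger opening in m; "finger_force": force on a finger pad.
Only numpy, scipy, OpenCV 4.12 (cv2) and the standard library are available. Lean on these libraries where they do the work, as an engineer would, in place of code of your own. Each camera call takes 0.05 s, during which the arm holds its last target. There are 200 camera calls.

## Working session

There is one attempt and no reset: what is moved stays moved. The work goes in short steps, Python scripts to look and compute and a tool call to move; the robot and the scene stay as the last step left them, time stands still between calls to the robot, and variables do not carry over. Pictures are saved under pics/ and viewed, at most 10 in all, crops included, and the job is handed in when it is done.

Besides the shell and the picture viewer there is one more tool, called after "Emit:" by a JSON object that holds its "op" and its "data", one argument or row to a line. step_arm: Moves the arm, as the interface text tells. Shift numbers are shares of 12 cm and turn numbers shares of 60 degrees, none past 1 either way. Its arguments: {"type":"object","properties":{"deltas":{"type":"array"},"grip":{"type":"number"},"force":{"type":"number"}},"required":["deltas"]}

```bash
mkdir -p pics; ls
python3 - <<'E'
from rig import r
import cv2
for n in("scene","top"):
    cv2.imwrite(f"pics/{n}0.png",r.grab_frame(n)[:,:,::-1]); print(n,r.camera_model(n))
print(r.read_state())
E
```

```text
pics
scene {'intrinsics': array([[503.05449184,   0.        , 317.77801662],
       [  0.        , 503.05449184, 236.40218711],
       [  0.        ,   0.        ,   1.        ]]), 'dist_coeffs': array([-0.05666831,  0.        ,  0.        ,  0.        ,  0.        ]), 'position': array([0.92903326, 0.4574328 , 0.96863293]), 'rotation': array([0.09450383, 0.30439011, 0.90936019, 0.26735694])}
top {'intrinsics': array([[462.10123162,   0.        , 316.61618934],
       [  0.        , 462.10123162, 241.7885907 ],
       [  0.        ,   0.        ,   1.        ]]), 'dist_coeffs': array([-0.10644641,  0.        ,  0.        ,  0.        ,  0.        ]), 'position': array([ 0.31112987, -0.05962362,  1.33898519]), 'rotation': array([-0.06250325,  0.07626849,  0.70464467, -0.70267514])}
{'clock': 0.1, 'q': array([ 1.05660727e+00,  3.13372755e-01,  1.49833128e+00,  1.89680317e-06,
        1.33100101e+00, -2.23391539e-01]), 'qd': array([ 0.00107502, -0.00126798, -0.00108092,  0.00176441, -0.00192502,
       -0.00020218]), 'joint_torque': array([ 2.56579879e-03, -4.12900293e+01, -2.60143340e+01, -1.30246931e-04,
        3.03099201e-03, -4.30398202e-06]), 'tcp_pos': array([0.15051756, 0.50292805, 0.40421432]), 'eef_rot': array([ 1.44887191e-01,  9.89448024e-01, -5.18467023e-04, -2.01360588e-04]), 'force': array([ 1.24177085, -0.02281503,  0.69740162]), 'torque': array([-0.02697891,  0.00792142, -0.02541483]), 'finger_force': 0.0, 'opening': 0.08562020552126241}
```

View pics/scene0.png

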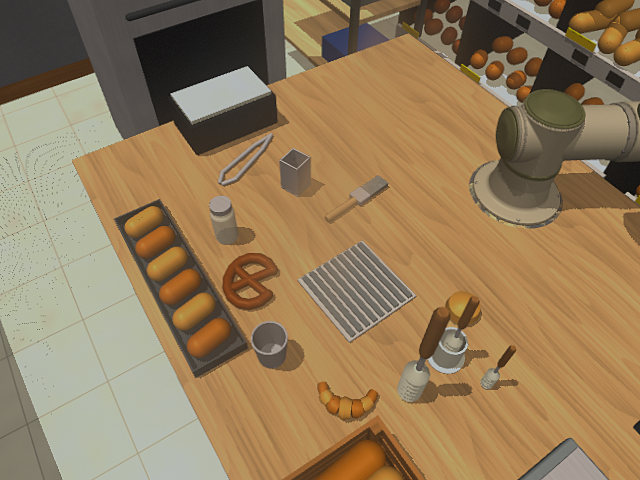

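View pics/top0.png

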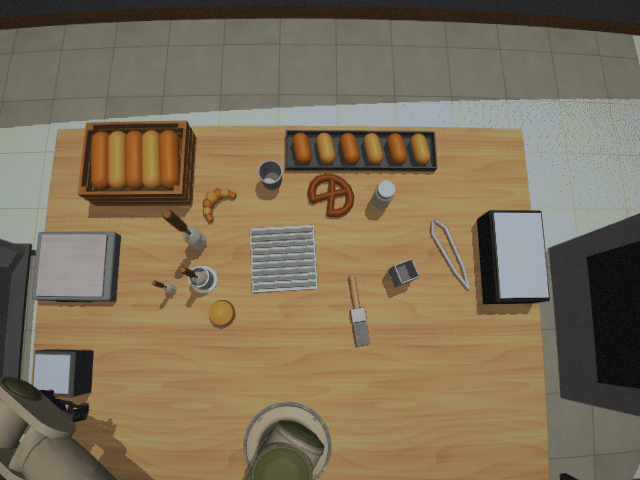

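The scene view shows the holder at (449,350) with a brush in it, look-alikes at (414,382) and (490,380), and the pot at (296,172). In the top view the holder is at (203,280), the pot at (404,272), and the tray centre at (284,258). I'll zoom in on all of these in one mosaic.

```bash
cat > h.py <<'E'
import numpy as np,cv2
from rig import r
from scipy.spatial.transform import Rotation as R
def ray(n,p):
    c=r.camera_model(n); u=cv2.undistortPoints(np.array([[p]],float),c["intrinsics"],c["dist_coeffs"])[0,0]
    d=R.from_quat(c["rotation"]).apply([u[0],-u[1],-1]); return np.array(c["position"]),d/np.linalg.norm(d)
def plane(n,p,z):
    o,d=ray(n,p); return o+d*(z-o[2])/d[2]
def tri(ps,pt):
    o1,d1=ray("scene",ps);o2,d2=ray("top",pt)
    s=np.linalg.lstsq(np.c_[d1,-d2],o2-o1,rcond=None)[0]
    a,b=o1+s[0]*d1,o2+s[1]*d2; return (a+b)/2,np.linalg.norm(a-b)
def proj(n,X):
    c=r.camera_model(n); q=R.from_quat(c["rotation"]).inv().apply(np.atleast_2d(X)-c["position"])*[1,-1,-1]
    return cv2.projectPoints(q,np.zeros(3),np.zeros(3),c["intrinsics"],c["dist_coeffs"])[0][:,0]
def crop(im,x,y,w=100,h=75):
    return cv2.resize(im[y:y+h,x:x+w],(400,300),interpolation=cv2.INTER_CUBIC)
E
python3 - <<'E'
from h import *
s=cv2.imread("pics/scene0.png");t=cv2.imread("pics/top0.png")
cv2.imwrite("pics/m1.png",np.vstack([np.hstack([crop(s,400,290,133,100),crop(s,260,140,80,60)]),np.hstack([crop(t,150,210,100,75)*1,crop(t,370,245,60,45)])]))
E
```

```text
(no output)
```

View pics/m1.png

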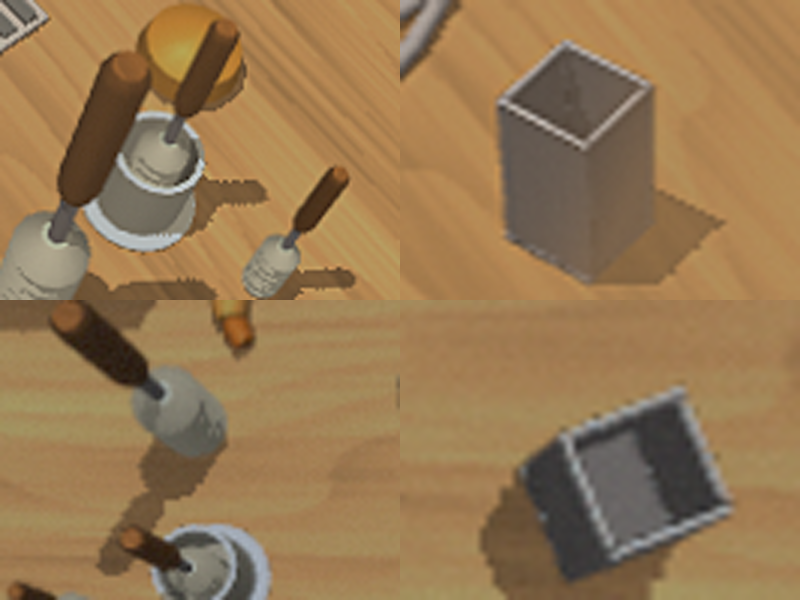

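Pot rim corners are clear in both views. The holder brush's handle end is at about (475,299) in the scene view and (183,269) in the top view. Its stem meets the bristles at about (457,336) and (197,277).

Run:
```python
from h import *
np.set_printoptions(precision=4,suppress=True)
S=lambda p,o,k:(np.array(p)+.5)/k-.5+o
sp=lambda p:S(p,[260,140],5);tp=lambda p:S(p,[370,245],6.6667)
rim=[]
for n,a,b in [("far",(167,43),(330,208)),("near",(186,148),(165,138)),("right",(252,88),(213,255)),("left",(100,102),(283,92))]:
    X,e=tri(sp(a),tp(b)); rim.append(X); print("pot",n,X,e)
rim=np.array(rim);print("c",rim.mean(0),"diags",np.linalg.norm(rim[0]-rim[1]),np.linalg.norm(rim[2]-rim[3]))
for a,b in [(0,2),(0,3),(3,1),(2,1)]: d=rim[b]-rim[a];print(np.linalg.norm(d),np.degrees(np.arctan2(d[1],d[0])))
sh=lambda p:S(p,[400,290],400/133);th=lambda p:S(p,[150,210],4)
print("top end",tri(sh((224,30)),th((130,238))))
print("stem/bristle",tri(sh((172,142)),th((186,267))))
print("tray")
for a,b in [((300,281),(250,228)),((363,242),(315,226)),((415,296),(317,290)),((352,339),(252,293))]:
    print(tri(a,b),plane("top",b,.01)[:2],plane("scene",a,.01)[:2])
s=cv2.imread("pics/scene0.png");t=cv2.imread("pics/top0.png")
cv2.imwrite("pics/m2.png",np.vstack([np.hstack([crop(s,420,320,60,60*3//4),crop(s,456,285,40,30)]),np.hstack([crop(t,170,255,60,45),crop(t,240,205,133,100)])]))
```

```text
pot far [ 0.4632 -0.3637  0.0938] 0.0022716369658072927
pot near [ 0.4929 -0.2967  0.092 ] 0.002009241399105963
pot right [ 0.4441 -0.3143  0.0929] 0.0028552074074666258
pot left [ 0.512  -0.3468  0.0918] 0.001790949941245861
c [ 0.478  -0.3304  0.0926] diags 0.07324159813009574 0.0752604007417061
0.05291462753154387 111.19668560755825
0.05162077312179488 19.06369426116676
0.053618529764585095 110.87335164243379
0.05187151093860687 19.861179806413457
top end (array([0.4654, 0.246 , 0.2257]), np.float64(0.0006682522291351941))
stem/bristle (array([0.4641, 0.2469, 0.0834]), np.float64(0.002940955255812478))
tray
(array([0.6305, 0.0554, 0.156 ]), np.float64(0.1173959031041218)) [0.6174 0.11  ] [ 0.6282 -0.064 ]
(array([ 0.5526, -0.0356,  0.1686]), np.float64(0.10848812803178598)) [ 0.6233 -0.0817] [ 0.445 -0.076]
(array([ 0.4051, -0.0171, -0.1234]), np.float64(0.16649885068644543)) [ 0.4344 -0.0867] [0.4354 0.1059]
(array([ 0.4931,  0.0823, -0.2002]), np.float64(0.13022232545566023)) [0.426 0.1  ] [0.612  0.1149]
```

View pics/m2.png

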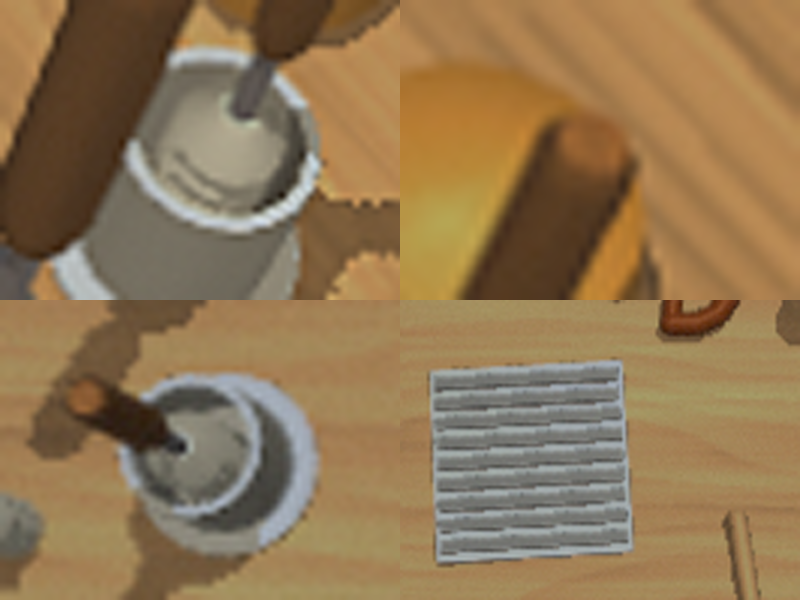

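Both views agree on the brush being upright at (0.465, 0.247); the holder rim is concentric to within a few mm, and pot and tray are consistent. Next I'll check the look-alikes' clearance, and refine holder and tray with both views.

Run:
```python
from h import *
np.set_printoptions(precision=4,suppress=True)
S=lambda p,o,k:(np.array(p)+.5)/k-.5+o
sh=lambda p:S(p,[400,290],400/133);th=lambda p:S(p,[150,210],4)
print("big end",tri(sh((128,68)),th((68,18))))
print("big stem",tri(sh((62,222)),th((158,90))))
print("small end",tri(sh((340,176)),(155.5,283)))
a=S((222,138),[420,320],6.6667);b=S((191,145),[170,255],6.6667)
print("holder rim",tri(a,b),plane("top",b,.072),plane("scene",a,.072))
# brush end at known height as check
print(plane("scene",S((193,145),[456,285],10),.231),plane("top",S((85,95),[170,255],6.6667),.231))
for X in [plane("scene",(296.4,159.2),.1),]: pass
# tray corners from top mosaic: offset 240,205 scale 400/133
T=[(31,72),(222,61),(231,250),(37,263)]
P=np.array([plane("top",S(p,[240,205],400/133),.008) for p in T]);print("tray",P[:,:2],P.mean(0))
m=cv2.inRange(cv2.cvtColor(cv2.imread("pics/scene0.png"),cv2.COLOR_BGR2HSV),(0,0,60),(180,50,255));m[:,:290]=0;m[:,425:]=0;m[:235]=0;m[345:]=0
m=cv2.morphologyEx(m,cv2.MORPH_CLOSE,np.ones((9,9)))
c=max(cv2.findContours(m,0,1)[0],key=cv2.contourArea);bx=cv2.boxPoints(cv2.minAreaRect(c));ap=cv2.approxPolyDP(c,8,True)[:,0]
print(ap.tolist(),[plane("scene",p,.008)[:2] for p in ap])
```

```text
big end (array([0.579 , 0.2628, 0.3202]), np.float64(0.0003155339852917028))
big stem (array([0.5779, 0.2605, 0.1286]), np.float64(0.0035069721123135197))
small end (array([0.4368, 0.3346, 0.1597]), np.float64(0.004998231492345628))
holder rim (array([0.4666, 0.2446, 0.0668]), np.float64(0.0018230289667288682)) [0.4664 0.2426 0.072 ] [0.4686 0.2465 0.072 ]
[0.4671 0.2471 0.231 ] [0.4652 0.2444 0.231 ]
tray [[ 0.616   0.1103]
 [ 0.627  -0.0773]
 [ 0.4409 -0.0852]
 [ 0.4287  0.1004]] [0.5282 0.0121 0.008 ]
[[362, 241], [298, 279], [349, 341], [415, 296]] [array([ 0.4442, -0.0808]), array([ 0.6286, -0.072 ]), array([0.6192, 0.1145]), array([0.4344, 0.1052])]
```

Emit:
{"op": "step_arm", "data": {
  "deltas": [
    [-0.15, -0.06, -0.05, 0, 0, -0.04],
    [-0.4, -0.15, -0.12, 0, 0, -0.12],
    [-0.7, -0.28, -0.2, 0, 0, -0.2],
    [-0.9, -0.36, -0.27, 0, 0, -0.26],
    [-0.989, -0.4, -0.3, 0, 0, -0.2777],
    [-0.989, -0.4, -0.3, 0, 0, -0.2777],
    [-0.989, -0.4, -0.3, 0, 0, -0.2777]
  ],
  "grip": 1
}}

```text
clock: 0.68
tcp_pos: [0.2506, 0.4228, 0.4405]
eef_rot: [0.001, 1.0, -0.0, -0.0]
force: [-1.1, -0.0, -0.6]
opening: 0.0854
finger_force: 0.0
```

Emit:
{"op": "step_arm", "data": {
  "deltas": [
    [-0.2, -0.17, 0, 0, 0, 0],
    [-0.45, -0.37, 0, 0, 0, 0],
    [-0.7, -0.57, 0, 0, 0, 0],
    [-0.898, -0.737, 0, 0, 0, 0]
  ]
}}

```text
clock: 1.02
tcp_pos: [0.3589, 0.334, 0.4401]
eef_rot: [-0.0, 1.0, -0.0, -0.0]
force: [0.8, 1.2, -0.1]
opening: 0.0853
finger_force: 0.0
```

Emit:
{"op": "step_arm", "data": {
  "deltas": [
    [-0.25, -0.2, 0, 0, 0, 0],
    [-0.5, -0.41, 0, 0, 0, 0],
    [-0.7, -0.57, 0, 0, 0, 0],
    [-0.84, -0.69, 0, 0, 0, 0],
    [-0.898, -0.737, 0, 0, 0, 0],
    [-0.898, -0.737, 0, 0, 0, 0],
    [-0.898, -0.737, 0, 0, 0, 0]
  ]
}}

```text
clock: 1.6
tcp_pos: [0.4653, 0.2471, 0.4403]
eef_rot: [-0.0, 1.0, 0.0, -0.001]
force: [-0.7, 1.1, 0.6]
opening: 0.0852
finger_force: 0.0
```

Run:
```python
from h import *
s=r.read_state();print(s["tcp_pos"],s["eef_rot"],s["q"])
a=r.grab_frame("scene")[:,:,::-1];b=r.grab_frame("top")[:,:,::-1]
cv2.imwrite("pics/g1.png",np.hstack([crop(a,400,230,133,100),crop(b,140,210,133,100)]))
```

```text
[0.4653304  0.24710909 0.44028149] [-2.89225701e-04  9.99999803e-01  7.62245363e-05 -5.51551031e-04] [ 2.65531393e-01  2.93713054e-01  1.43033653e+00  4.41392638e-04
  1.41856764e+00 -1.30591054e+00]
```

View pics/g1.png

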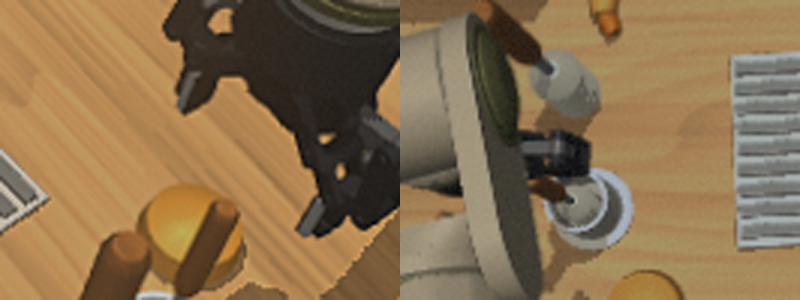

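The fingers straddle the handle (tip midpoint about (484,284) in the scene view, on the brush axis). Now descend and close.

Emit:
{"op": "step_arm", "data": {
  "deltas": [
    [0, 0, 0.1, 0, 0, 0],
    [0, 0, 0.25, 0, 0, 0],
    [0, 0, 0.4, 0, 0, 0],
    [0, 0, 0.55, 0, 0, 0],
    [0, 0, 0.65, 0, 0, 0],
    [0, 0, 0.7, 0, 0, 0],
    [0, 0, 0.7, 0, 0, 0]
  ]
}}

```text
clock: 2.28
tcp_pos: [0.4652, 0.2468, 0.3558]
eef_rot: [-0.001, 1.0, -0.0, -0.001]
force: [-0.2, -0.7, 0.1]
opening: 0.0853
finger_force: 0.0
```

Emit:
{"op": "step_arm", "data": {
  "deltas": [
    [0, 0, 0, 0, 0, 0],
    [0, 0, 0, 0, 0, 0],
    [0, 0, 0, 0, 0, 0],
    [0, 0, 0, 0, 0, 0],
    [0, 0, 0, 0, 0, 0],
    [0, 0, 0, 0, 0, 0],
    [0, 0, 0, 0, 0, 0],
    [0, 0, 0, 0, 0, 0],
    [0, 0, 0, 0, 0, 0],
    [0, 0, 0, 0, 0, 0]
  ],
  "grip": 0,
  "force": 50
}}

```text
clock: 3.12
tcp_pos: [0.4661, 0.2461, 0.3571]
eef_rot: [-0.0, 1.0, 0.0, 0.0]
force: [-0.1, -0.9, 5.5]
opening: 0.0169
finger_force: 48.7
```

Emit:
{"op": "step_arm", "data": {
  "deltas": [
    [0, 0, -0.1, 0, 0, 0],
    [0, 0, -0.25, 0, 0, 0],
    [0, 0, -0.45, 0, 0, 0],
    [0, 0, -0.65, 0, 0, 0],
    [0, 0, -0.85, 0, 0, 0],
    [0, 0, -0.95, 0, 0, 0],
    [0, 0, -1, 0, 0, 0],
    [0, 0, -1, 0, 0, 0]
  ]
}}

```text
clock: 3.78
tcp_pos: [0.466, 0.2461, 0.4771]
eef_rot: [-0.0, 1.0, 0.0, 0.0]
force: [0.1, -0.1, -1.0]
opening: 0.0168
finger_force: 48.9
```

Run:
```python
from h import *
s=r.read_state();p=s["tcp_pos"];print(p,s["opening"],s["force"])
a=r.grab_frame("scene")[:,:,::-1];b=r.grab_frame("top")[:,:,::-1]
for z in (.351,): print(proj("scene",p-[0,0,z]),proj("top",p-[0,0,z]),proj("scene",p-[0,0,z-.08]),proj("scene",p-[0,0,z-.125]))
cv2.imwrite("pics/g2.png",np.hstack([crop(a,400,230,133,100),crop(b,140,210,133,100)]))
```

```text
[0.46596967 0.24611746 0.47712147] 0.01678293400683307 [ 0.13068726 -0.05656432 -1.03679846]
[[460.33640213 326.71537233]] [[192.16737389 274.00108057]] [[471.22057488 305.54208094]] [[478.05409646 292.19981097]]
```

View pics/g2.png

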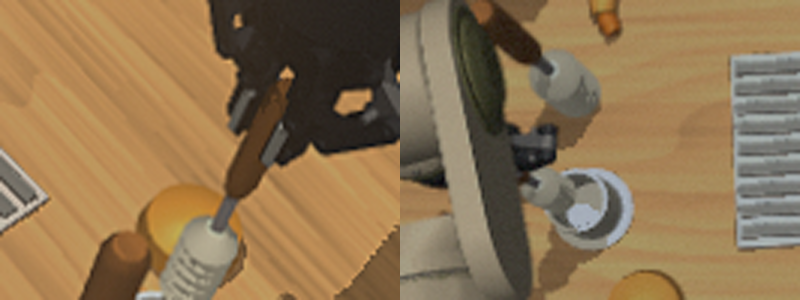

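Brush is held straight and gripped as predicted. Carrying it over the pot.

Emit:
{"op": "step_arm", "data": {
  "deltas": [
    [0, -0.08, -0.03, 0, 0, 0],
    [0, -0.22, -0.07, 0, 0, 0],
    [0, -0.42, -0.1, 0, 0, 0],
    [-0.01, -0.66, -0.1, 0, 0, 0],
    [-0.02, -0.96, -0.1, 0, 0, 0]
  ]
}}

```text
clock: 4.3
tcp_pos: [0.4681, 0.1299, 0.4882]
eef_rot: [-0.001, 1.0, 0.0, -0.001]
force: [1.4, -0.7, -0.8]
opening: 0.0164
finger_force: 48.9
```

Emit:
{"op": "step_arm", "data": {
  "deltas": [
    [0, -0.3, 0, 0, 0, 0],
    [0, -0.6, 0, 0, 0, 0],
    [-0.02, -0.96, 0, 0, 0, 0]
  ]
}}

```text
clock: 4.55
tcp_pos: [0.4699, 0.0156, 0.4882]
eef_rot: [-0.0, 1.0, 0.0, -0.001]
force: [1.7, -0.2, -1.2]
opening: 0.0168
finger_force: 48.9
```

Emit:
{"op": "step_arm", "data": {
  "deltas": [
    [0, -0.3, 0, 0, 0, 0],
    [0, -0.6, 0, 0, 0, 0],
    [-0.02, -0.96, 0, 0, 0, 0]
  ]
}}

```text
clock: 4.8
tcp_pos: [0.4722, -0.0981, 0.4883]
eef_rot: [-0.0, 1.0, 0.0, -0.0]
force: [1.4, 1.0, 0.2]
opening: 0.0171
finger_force: 48.9
```

Emit:
{"op": "step_arm", "data": {
  "deltas": [
    [0, -0.3, 0, 0, 0, 0],
    [0, -0.6, 0, 0, 0, 0],
    [-0.02, -0.96, 0, 0, 0, 0]
  ]
}}

```text
clock: 5.05
tcp_pos: [0.4744, -0.2118, 0.4883]
eef_rot: [-0.0, 1.0, 0.0, -0.0]
force: [0.9, -0.1, -0.7]
opening: 0.0167
finger_force: 48.9
```

Emit:
{"op": "step_arm", "data": {
  "deltas": [
    [0, -0.3, 0, 0, 0, 0],
    [0, -0.55, 0, 0, 0, 0],
    [-0.01, -0.75, 0, 0, 0, 0],
    [-0.02, -0.88, 0, 0, 0, 0],
    [-0.02, -0.95, 0, 0, 0, 0],
    [-0.02, -0.96, 0, 0, 0, 0],
    [-0.02, -0.96, 0, 0, 0, 0]
  ]
}}

```text
clock: 5.63
tcp_pos: [0.4776, -0.3251, 0.4883]
eef_rot: [0.0, 1.0, 0.0, -0.0]
force: [0.0, 0.2, 0.2]
opening: 0.0168
finger_force: 48.9
```

Run:
```python
from h import *
s=r.read_state();p=s["tcp_pos"];print(p,s["eef_rot"],s["opening"],s["q"])
a=r.grab_frame("scene")[:,:,::-1];b=r.grab_frame("top")[:,:,::-1]
t=p-[0,0,.351];print(proj("scene",t),proj("top",t),proj("scene",t+[0,0,.08]))
cv2.imwrite("pics/g3.png",np.hstack([crop(a,255,115,80,60),crop(b,360,235,80,60)]))
```

```text
[ 0.47755253 -0.32508752  0.48828534] [ 1.16407051e-04  9.99999841e-01  4.44145205e-04 -3.27003353e-04] 0.01680342711583278 [-8.00402332e-01  3.93347477e-01  1.17115250e+00  1.49413767e-04
  1.57818559e+00 -2.37096482e+00]
[[295.22641458 146.16823764]] [[408.03675156 268.74929497]] [[294.31827411 120.0596176 ]]
```

View pics/g3.png

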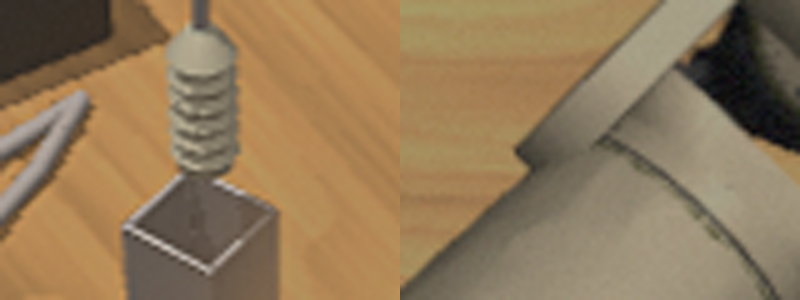

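In scene crop the tip is at about (296,147) and the rim centre at (295,159): the brush axis lies about 3 mm to +y. Correct that and lower in two stages.

Emit:
{"op": "step_arm", "data": {
  "deltas": [
    [0, -0.03, 0, 0, 0, 0],
    [0, -0.03, 0.1, 0, 0, 0],
    [0, -0.03, 0.2, 0, 0, 0],
    [0, -0.03, 0.3, 0, 0, 0],
    [0, -0.03, 0.4, 0, 0, 0],
    [0, -0.03, 0.5, 0, 0, 0],
    [0, -0.03, 0.5, 0, 0, 0]
  ]
}}

```text
clock: 6.32
tcp_pos: [0.4777, -0.3282, 0.4266]
eef_rot: [-0.0, 1.0, 0.001, -0.001]
force: [0.2, -0.1, -1.5]
opening: 0.0169
finger_force: 48.9
```

Emit:
{"op": "step_arm", "data": {
  "deltas": [
    [0, 0, 0.1, 0, 0, 0],
    [0, 0, 0.2, 0, 0, 0],
    [0, 0, 0.3, 0, 0, 0],
    [0, 0, 0.4, 0, 0, 0],
    [0, 0, 0.5, 0, 0, 0],
    [0, 0, 0.55, 0, 0, 0],
    [0, 0, 0.56, 0, 0, 0],
    [0, 0, 0.56, 0, 0, 0]
  ]
}}

```text
clock: 6.98
tcp_pos: [0.4779, -0.3287, 0.362]
eef_rot: [-0.0, 1.0, -0.0, 0.0]
force: [0.8, 0.0, -1.6]
opening: 0.0167
finger_force: 49.0
```

Run:
```python
from h import *
s=r.read_state();p=s["tcp_pos"];print(p,s["opening"],s["force"])
a=r.grab_frame("scene")[:,:,::-1]
cv2.imwrite("pics/g4.png",crop(a,255,115,80,60))
```

```text
[ 0.47787404 -0.32866836  0.36203439] 0.016657628820897098 [ 0.77788251  0.02274352 -1.55584378]
```

View pics/g4.png

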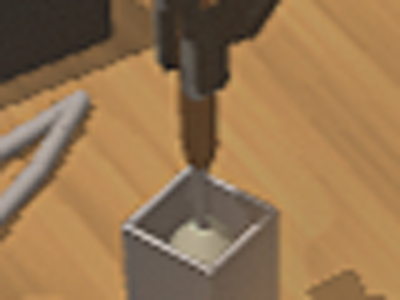

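The bristle head is inside the pot, with no contact force. I'll do the strokes now.

Emit:
{"op": "step_arm", "data": {
  "deltas": [
    [0, 0, 0.03, 0, 0, 0],
    [0, 0, 0.03, 0, 0, 0],
    [0, 0, -0.1, 0, 0, 0],
    [0, 0, -0.3, 0, 0, 0],
    [0, 0, -0.5, 0, 0, 0],
    [0, 0, -0.53, 0, 0, 0],
    [0, 0, -0.53, 0, 0, 0],
    [0, 0, -0.53, 0, 0, 0]
  ]
}}

```text
clock: 7.7
tcp_pos: [0.4777, -0.3287, 0.4241]
eef_rot: [0.0, 1.0, 0.0, -0.0]
force: [0.4, -0.1, -1.5]
opening: 0.0167
finger_force: 49.0
```

Emit:
{"op": "step_arm", "data": {
  "deltas": [
    [0, 0, 0.1, 0, 0, 0],
    [0, 0, 0.3, 0, 0, 0],
    [0, 0, 0.48, 0, 0, 0],
    [0, 0, 0.56, 0, 0, 0],
    [0, 0, 0.56, 0, 0, 0],
    [0, 0, 0.56, 0, 0, 0]
  ]
}}

```text
clock: 8.2
tcp_pos: [0.4777, -0.3287, 0.3572]
eef_rot: [-0.0, 1.0, 0.001, -0.001]
force: [0.9, 0.4, -0.7]
opening: 0.0169
finger_force: 49.1
```

Emit:
{"op": "step_arm", "data": {
  "deltas": [
    [0, 0, -0.1, 0, 0, 0],
    [0, 0, -0.3, 0, 0, 0],
    [0, 0, -0.48, 0, 0, 0],
    [0, 0, -0.56, 0, 0, 0],
    [0, 0, -0.56, 0, 0, 0],
    [0, 0, -0.56, 0, 0, 0]
  ]
}}

```text
clock: 8.7
tcp_pos: [0.4777, -0.3287, 0.4244]
eef_rot: [0.0, 1.0, 0.0, -0.0]
force: [-0.4, -0.4, -2.0]
opening: 0.0169
finger_force: 49.1
```

Emit:
{"op": "step_arm", "data": {
  "deltas": [
    [0, 0, 0.1, 0, 0, 0],
    [0, 0, 0.3, 0, 0, 0],
    [0, 0, 0.48, 0, 0, 0],
    [0, 0, 0.56, 0, 0, 0],
    [0, 0, 0.56, 0, 0, 0],
    [0, 0, 0.56, 0, 0, 0]
  ]
}}

```text
clock: 9.2
tcp_pos: [0.4777, -0.3287, 0.357]
eef_rot: [0.0, 1.0, 0.001, -0.001]
force: [0.2, -0.0, -0.7]
opening: 0.0172
finger_force: 49.1
```

Emit:
{"op": "step_arm", "data": {
  "deltas": [
    [0, 0, -0.1, 0, 0, 0],
    [0, 0, -0.3, 0, 0, 0],
    [0, 0, -0.5, 0, 0, 0],
    [0, 0, -0.7, 0, 0, 0],
    [0, 0, -0.9, 0, 0, 0],
    [0, 0, -1, 0, 0, 0],
    [0, 0, -1, 0, 0, 0]
  ]
}}

```text
clock: 9.78
tcp_pos: [0.4776, -0.3286, 0.4809]
eef_rot: [0.0, 1.0, -0.002, 0.002]
force: [-0.1, -1.3, -1.3]
opening: 0.0165
finger_force: 49.2
```

Emit:
{"op": "step_arm", "data": {
  "deltas": [
    [0, 0.06, -0.08, 0, 0, 0],
    [0, 0.18, -0.1, 0, 0, 0],
    [0, 0.38, -0.1, 0, 0, 0],
    [0.01, 0.66, -0.1, 0, 0, 0],
    [0.02, 0.96, -0.1, 0, 0, 0]
  ]
}}

```text
clock: 10.2
tcp_pos: [0.4749, -0.2117, 0.4888]
eef_rot: [0.0, 1.0, 0.001, -0.001]
force: [1.1, 0.0, -0.7]
opening: 0.0169
finger_force: 49.1
```

Emit:
{"op": "step_arm", "data": {
  "deltas": [
    [0, 0.32, 0, 0, 0, 0],
    [0, 0.64, 0, 0, 0, 0],
    [0.02, 0.96, 0, 0, 0, 0]
  ]
}}

```text
clock: 10.45
tcp_pos: [0.4722, -0.0955, 0.4892]
eef_rot: [-0.0, 1.0, 0.0, -0.0]
force: [1.4, -0.3, -0.6]
opening: 0.017
finger_force: 49.1
```

Emit:
{"op": "step_arm", "data": {
  "deltas": [
    [0, 0.32, 0, 0, 0, 0],
    [0, 0.64, 0, 0, 0, 0],
    [0.02, 0.96, 0, 0, 0, 0]
  ]
}}

```text
clock: 10.7
tcp_pos: [0.4695, 0.0196, 0.4893]
eef_rot: [-0.0, 1.0, 0.0, -0.0]
force: [0.4, 0.5, -1.0]
opening: 0.0166
finger_force: 49.1
```

Emit:
{"op": "step_arm", "data": {
  "deltas": [
    [0, 0.32, 0, 0, 0, 0],
    [0, 0.64, 0, 0, 0, 0],
    [0.02, 0.96, 0, 0, 0, 0]
  ]
}}

```text
clock: 10.95
tcp_pos: [0.4669, 0.1347, 0.4893]
eef_rot: [-0.0, 1.0, 0.0, -0.001]
force: [1.9, -0.7, -0.7]
opening: 0.0168
finger_force: 49.2
```

Emit:
{"op": "step_arm", "data": {
  "deltas": [
    [0, 0.3, 0, 0, 0, 0],
    [0, 0.55, 0, 0, 0, 0],
    [0.01, 0.75, 0, 0, 0, 0],
    [0.02, 0.88, 0, 0, 0, 0],
    [0.02, 0.94, 0, 0, 0, 0],
    [0.02, 0.95, 0, 0, 0, 0],
    [0.02, 0.95, 0, 0, 0, 0]
  ]
}}

```text
clock: 11.53
tcp_pos: [0.4654, 0.2461, 0.4896]
eef_rot: [-0.0, 1.0, -0.0, -0.0]
force: [-0.1, -0.5, -1.5]
opening: 0.0168
finger_force: 49.1
```

Run:
```python
from h import *
s=r.read_state();p=s["tcp_pos"];print(p,s["opening"],s["q"])
```

```text
[0.46537869 0.24607943 0.48956026] 0.016831316785005705 [ 2.63677895e-01  2.71209974e-01  1.33410918e+00 -2.28048606e-04
  1.53708549e+00 -1.30765694e+00]
```

Emit:
{"op": "step_arm", "data": {
  "deltas": [
    [0, 0, 0.1, 0, 0, 0],
    [0, 0, 0.25, 0, 0, 0],
    [0, 0, 0.4, 0, 0, 0],
    [0, 0, 0.55, 0, 0, 0],
    [0, 0, 0.7, 0, 0, 0],
    [0, 0, 0.82, 0, 0, 0],
    [0, 0, 0.9, 0, 0, 0],
    [0, 0, 0.9, 0, 0, 0]
  ]
}}

```text
clock: 12.2
tcp_pos: [0.4657, 0.2452, 0.3802]
eef_rot: [0.001, 1.0, -0.001, -0.002]
force: [-0.2, -0.7, -0.9]
opening: 0.0169
finger_force: 49.2
```

Emit:
{"op": "step_arm", "data": {
  "deltas": [
    [0, 0, 0.05, 0, 0, 0],
    [0, 0, 0.1, 0, 0, 0],
    [0, 0, 0.15, 0, 0, 0],
    [0, 0, 0.18, 0, 0, 0],
    [0, 0, 0.2, 0, 0, 0],
    [0, 0, 0.2, 0, 0, 0],
    [0, 0, 0.2, 0, 0, 0]
  ]
}}

```text
clock: 12.78
tcp_pos: [0.4658, 0.2461, 0.358]
eef_rot: [-0.0, 1.0, 0.0, 0.0]
force: [0.0, -0.6, -0.6]
opening: 0.0171
finger_force: 49.2
```

Emit:
{"op": "step_arm", "data": {
  "deltas": [
    [0, 0, 0.008, 0, 0, 0],
    [0, 0, 0.008, 0, 0, 0],
    [0, 0, 0.008, 0, 0, 0]
  ]
}}

```text
clock: 13.03
tcp_pos: [0.4657, 0.2461, 0.357]
eef_rot: [-0.0, 1.0, 0.0, 0.0]
force: [0.1, -0.6, -0.3]
opening: 0.0171
finger_force: 49.2
```

Emit:
{"op": "step_arm", "data": {
  "deltas": [
    [0, 0, 0, 0, 0, 0],
    [0, 0, 0, 0, 0, 0],
    [0, 0, 0, 0, 0, 0],
    [0, 0, 0, 0, 0, 0],
    [0, 0, 0, 0, 0, 0],
    [0, 0, 0, 0, 0, 0],
    [0, 0, 0, 0, 0, 0],
    [0, 0, 0, 0, 0, 0],
    [0, 0, 0, 0, 0, 0],
    [0, 0, 0, 0, 0, 0]
  ],
  "grip": 1
}}

```text
clock: 13.87
tcp_pos: [0.4657, 0.2461, 0.3569]
eef_rot: [-0.0, 1.0, -0.0, 0.0]
force: [0.1, -0.4, -0.4]
opening: 0.0852
finger_force: 0.0
```

Emit:
{"op": "step_arm", "data": {
  "deltas": [
    [0, 0, -0.1, 0, 0, 0],
    [0, 0, -0.3, 0, 0, 0],
    [0, 0, -0.5, 0, 0, 0],
    [0, 0, -0.7, 0, 0, 0],
    [0, 0, -0.9, 0, 0, 0],
    [0, 0, -1, 0, 0, 0],
    [0, 0, -1, 0, 0, 0]
  ]
}}

```text
clock: 14.45
tcp_pos: [0.4656, 0.2461, 0.4796]
eef_rot: [-0.0, 1.0, 0.001, 0.002]
force: [0.3, 0.1, 0.1]
opening: 0.0854
finger_force: 0.0
```

Run:
```python
from h import *
s=r.read_state();print(s["tcp_pos"],s["q"])
a=r.grab_frame("scene")[:,:,::-1]
b=r.grab_frame("top")[:,:,::-1]
cv2.imwrite("pics/g5.png",np.hstack([crop(a,400,280,133,100),crop(b,140,210,133,100)]))
```

```text
[0.46561069 0.24606498 0.47964357] [ 2.63496844e-01  2.73836815e-01  1.35579027e+00 -1.10797487e-06
  1.50683635e+00 -1.30737680e+00]
```

View pics/g5.png

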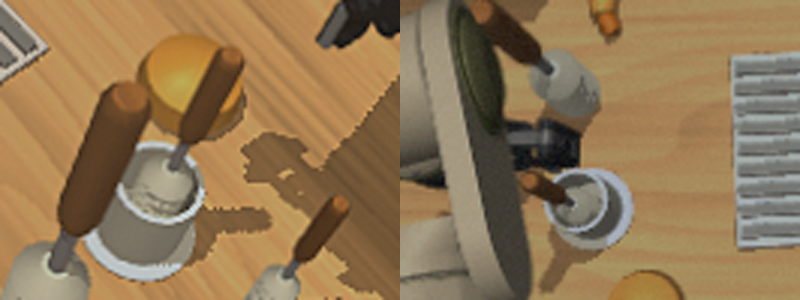

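The brush stands upright in its holder (scene (450,343)). I have one picture left, so I'll save it. Next I move to open space and test tilting the tool to learn the wrist kinematics.

Emit:
{"op": "step_arm", "data": {
  "deltas": [
    [0.03, -0.1, 0, 0, 0, 0],
    [0.1, -0.35, 0, 0, 0, 0],
    [0.2, -0.68, 0, 0, 0, 0],
    [0.3, -1, 0, 0, 0, 0]
  ]
}}

```text
clock: 14.88
tcp_pos: [0.429, 0.1251, 0.4751]
eef_rot: [-0.001, 1.0, -0.0, -0.002]
force: [1.1, -0.7, 0.8]
opening: 0.0853
finger_force: 0.0
```

Emit:
{"op": "step_arm", "data": {
  "deltas": [
    [0.1, -0.33, 0, 0, 0, 0],
    [0.2, -0.66, 0, 0, 0, 0],
    [0.3, -1, 0, 0, 0, 0]
  ]
}}

```text
clock: 15.13
tcp_pos: [0.3928, 0.0056, 0.4756]
eef_rot: [-0.0, 1.0, 0.0, -0.001]
force: [1.0, -0.4, -0.1]
opening: 0.0855
finger_force: 0.0
```

Emit:
{"op": "step_arm", "data": {
  "deltas": [
    [0.1, -0.33, 0, 0, 0, 0],
    [0.2, -0.66, 0, 0, 0, 0],
    [0.27, -0.9, 0, 0, 0, 0],
    [0.3, -1, 0, 0, 0, 0],
    [0.3, -1, 0, 0, 0, 0]
  ]
}}

```text
clock: 15.55
tcp_pos: [0.3574, -0.1151, 0.4756]
eef_rot: [0.002, 1.0, 0.001, -0.001]
force: [0.5, 0.4, 0.0]
opening: 0.0853
finger_force: 0.0
```

Emit:
{"op": "step_arm", "data": {
  "deltas": [
    [0, -0.2, 0, 0, -0.1, 0],
    [0, -0.5, 0, 0, -0.2, 0],
    [0, -0.8, 0, 0, -0.3, 0],
    [0, -1, 0, 0, -0.4, 0],
    [0, -1, 0, 0, -0.5, 0],
    [0, -1, 0, 0, -0.5, 0]
  ]
}}

```text
clock: 16.05
tcp_pos: [0.358, -0.2334, 0.4755]
eef_rot: [0.001, 0.966, 0.001, 0.26]
force: [-0.9, 0.5, -0.7]
opening: 0.0854
finger_force: 0.0
```

```bash
cat > kin.py <<'E'
import numpy as np
from scipy.optimize import least_squares
from scipy.spatial.transform import Rotation as R
# params: a1,H,L2,a3,L3,lat,d6
def fk(q,p):
    a1,H,L2,a3,L3,lat,d6=p
    A=R.from_euler('ZY',[q[0],q[1]]);B=A*R.from_euler('Y',q[2]);E=B*R.from_euler('ZYZ',[q[3],q[4],q[5]+np.pi/2])
    return R.from_euler('Z',q[0]).apply([a1,lat,H])+A.apply([0,0,L2])+B.apply([a3,0,L3])+E.apply([0,0,d6]),E
E
python3 - <<'E'
from h import *
from kin import *
np.set_printoptions(precision=4,suppress=True)
s=r.read_state();print(s["tcp_pos"],s["eef_rot"],s["q"])
D=[([1.0566,.31337,1.49833,0,1.331,-.2234],(.15052,.50293,.40421)),([.26553,.29371,1.43034,.0004,1.41857,-1.3059],(.46533,.24711,.44028)),([-.8004,.39335,1.17115,0,1.57819,-2.37096],(.47755,-.32509,.48829)),([.26368,.27121,1.33411,0,1.53709,-1.30766],(.46538,.24608,.48956)),([.2635,.27384,1.35579,0,1.50684,-1.30738],(.46561,.24607,.47964)),(s["q"],s["tcp_pos"])]
f=lambda p:np.concatenate([fk(q,p)[0]-t for q,t in D]+[1e-3*(p-p0)])
p0=np.array([0,.3,.4,0,.4,.116,.09]);o=least_squares(f,p0)
print(o.x,np.abs(o.fun[:-7]).max(),(R.from_quat(s["eef_rot"]).inv()*fk(s["q"],o.x)[1]).magnitude());np.save("p.npy",o.x)
E
```

```text
[ 0.358  -0.2334  0.4755] [0.0013 0.9656 0.0013 0.2599] [-0.935  -0.0278  1.7374  0.4608  1.1445 -2.6351]
[-0.      0.2013  0.4389  0.039   0.3975  0.1163  0.0819] 1.8200377226440523e-05 3.8043832524816463e-16
```

The fitted FK is exact (0.02 mm). Now plan the pick with a near-horizontal tool, then the roll and the place.

```bash
cat >> kin.py <<'E'
LO=np.array([-2.94,-.97,.19,-1.23,.02,-2.88]);HI=np.array([2.94,2.17,2.56,4.37,3.11,2.88])
P=np.load("p.npy")
def pose(G,az,e,flip=0):
    a,e=np.radians([az,e]);d=np.array([np.cos(e)*np.cos(a),np.cos(e)*np.sin(a),-np.sin(e)]);y=np.array([-np.sin(a),np.cos(a),0])*(-1 if flip else 1)
    return np.array(G)-.155*d,R.from_matrix(np.c_[np.cross(y,d),y,d])
def ik(t,E,q0):
    best=None
    for k in range(6):
        g=np.clip(q0+(0 if k==0 else 1)*np.random.default_rng(k).normal(0,.5,6),LO+.01,HI-.01)
        f=lambda q:np.r_[(fk(q,P)[0]-t)*5,(E.inv()*fk(q,P)[1]).as_rotvec()]
        o=least_squares(f,g,bounds=(LO,HI))
        if best is None or o.cost<best.cost-1e-9: best=o
        if best.cost<1e-10: break
    return best.x,best.cost
def delta(p,E,t,E2):  # shift & turn in tool axes, move units
    return np.r_[E.inv().apply(t-p)/.12,np.degrees((E.inv()*E2).as_rotvec())/60]
E
python3 - <<'E'
from kin import *
from rig import r
np.set_printoptions(precision=3,suppress=True)
s=r.read_state();q=np.array(s["q"])
for n,G,az,e,f in [("pre",(.478,-.33,.22),20,8,0),("pick",(.478,-.33,.052),20,8,0),("lift",(.478,-.33,.25),20,8,0),("mid",(.50,-.1,.25),50,8,0),("mid",(.50,-.1,.25),50,8,1),("placeup",(.53,.012,.2),80,5,1),("place",(.53,.012,.067),80,5,1),("place60",(.53,.012,.067),60,5,1),("place40",(.53,.012,.067),40,5,1),("out80",(.53,-.09,.067),80,5,1)]:
    t,E=pose(G,az,e,f); q,c=ik(t,E,q); print(n,t,q,"cost%.1e"%c,"wrist",t-.082*E.as_matrix()[:,2])
t,E=pose((.478,-.33,.22),20,8,0); print(delta(s["tcp_pos"],R.from_quat(s["eef_rot"]),t,E))
E
```

```text
pre [ 0.334 -0.382  0.242] [-1.174  0.473  1.667  1.15   1.301 -2.88 ] cost4.2e-01 wrist [ 0.257 -0.41   0.253]
pick [ 0.334 -0.382  0.074] [-1.125  0.796  1.61   0.972  1.072 -2.88 ] cost6.9e-01 wrist [ 0.257 -0.41   0.085]
lift [ 0.334 -0.382  0.272] [-1.183  0.426  1.662  1.179  1.339 -2.88 ] cost3.8e-01 wrist [ 0.257 -0.41   0.283]
mid [ 0.401 -0.218  0.272] [-0.862  0.34   1.777  1.192  1.525 -2.88 ] cost4.5e-01 wrist [ 0.349 -0.28   0.283]
mid [ 0.401 -0.218  0.272] [-0.938  0.44   1.943  1.3    1.632 -0.838] cost1.5e-22 wrist [ 0.349 -0.28   0.283]
placeup [ 0.503 -0.14   0.214] [-0.642  0.696  1.696  1.159  1.815 -0.893] cost1.8e-30 wrist [ 0.489 -0.221  0.221]
place [ 0.503 -0.14   0.081] [-0.642  0.963  1.66   1.118  1.719 -1.106] cost2.3e-18 wrist [ 0.489 -0.221  0.088]
place60 [ 0.453 -0.122  0.081] [-0.696  0.897  1.903  1.38   1.546 -1.234] cost7.0e-21 wrist [ 0.412 -0.192  0.088]
place40 [ 0.412 -0.087  0.081] [-0.695  0.864  2.12   1.733  1.457 -1.414] cost8.3e-18 wrist [ 0.349 -0.14   0.088]
out80 [ 0.503 -0.242  0.081] [-0.783  1.015  1.501  1.011  1.837 -1.049] cost8.2e-22 wrist [ 0.489 -0.323  0.088]
[ 1.149 -1.249  1.583 -0.286 -0.855 -0.196]
```

Run:
```python
from kin import *
from rig import r
np.set_printoptions(precision=3,suppress=True)
s=r.read_state();q=np.array([-1.2,.5,1.7,1.2,1.3,-.5])
for n,G,az,e,f in [("pre",(.478,-.33,.22),20,8,1),("pick",(.478,-.33,.052),20,8,1),("mid",(.50,-.12,.25),50,8,1),("mid",(.50,-.12,.25),50,8,0),("placeup",(.53,.012,.2),80,5,0),("place",(.53,.012,.067),80,5,0)]:
    t,E=pose(G,az,e,f)
    if n=="mid" and f==0: q=q+[0,0,0,0,0,3.14]
    q,c=ik(t,E,q); print(n,t,q,"cost%.1e"%c)
p=np.array(s["tcp_pos"]);E0=R.from_quat(s["eef_rot"]);E1=E0*R.from_euler('z',180,degrees=True)
t,E=pose((.478,-.33,.25),20,8,1); 
print("world delta",t-p,"in start axes",E0.inv().apply(t-p)/.12,"after roll",delta(p,E1,t,E))
```

```text
pre [ 0.334 -0.382  0.242] [-1.253  0.558  1.848  1.454  1.488 -0.832] cost6.4e-24
pick [ 0.334 -0.382  0.074] [-1.253  0.924  1.815  1.487  1.455 -1.165] cost1.8e-31
mid [ 0.401 -0.238  0.272] [-0.965  0.461  1.906  1.282  1.654 -0.827] cost4.8e-31
mid [ 0.401 -0.238  0.272] [-0.965  0.461  1.906  1.282  1.654  2.314] cost1.4e-21
placeup [ 0.503 -0.14   0.214] [-0.642  0.696  1.696  1.159  1.815  2.248] cost8.6e-31
place [ 0.503 -0.14   0.081] [-0.642  0.963  1.66   1.118  1.719  2.035] cost2.3e-18
world delta [-0.024 -0.149 -0.204] in start axes [ 1.024 -1.248  1.367] after roll [-1.024  1.248  1.367  0.286  0.855 -0.196]
```

Emit:
{"op": "step_arm", "data": {
  "deltas": [
    [0, 0, 0, 0, 0, 0.06],
    [0, 0, 0, 0, 0, 0.17],
    [0, 0, 0, 0, 0, 0.28],
    [0, 0, 0, 0, 0, 0.39],
    [0, 0, 0, 0, 0, 0.5],
    [0, 0, 0, 0, 0, 0.61],
    [0, 0, 0, 0, 0, 0.72],
    [0, 0, 0, 0, 0, 0.83],
    [0, 0, 0, 0, 0, 0.93],
    [0, 0, 0, 0, 0, 1]
  ]
}}

```text
clock: 16.88
tcp_pos: [0.3585, -0.2317, 0.4764]
eef_rot: [0.485, 0.836, 0.13, 0.222]
force: [0.6, 0.7, -0.0]
opening: 0.0856
finger_force: 0.0
```

Emit:
{"op": "step_arm", "data": {
  "deltas": [
    [0, 0, 0, 0, 0, 0.11],
    [0, 0, 0, 0, 0, 0.22],
    [0, 0, 0, 0, 0, 0.33],
    [0, 0, 0, 0, 0, 0.44],
    [0, 0, 0, 0, 0, 0.55],
    [0, 0, 0, 0, 0, 0.66],
    [0, 0, 0, 0, 0, 0.77],
    [0, 0, 0, 0, 0, 0.88],
    [0, 0, 0, 0, 0, 1]
  ]
}}

```text
clock: 17.63
tcp_pos: [0.3585, -0.2317, 0.4764]
eef_rot: [0.838, 0.482, 0.223, 0.127]
force: [-0.7, -0.5, 0.4]
opening: 0.0855
finger_force: 0.0
```

Emit:
{"op": "step_arm", "data": {
  "deltas": [
    [0, 0, 0, 0, 0, 0.11],
    [0, 0, 0, 0, 0, 0.22],
    [0, 0, 0, 0, 0, 0.33],
    [0, 0, 0, 0, 0, 0.44],
    [0, 0, 0, 0, 0, 0.55],
    [0, 0, 0, 0, 0, 0.66],
    [0, 0, 0, 0, 0, 0.77],
    [0, 0, 0, 0, 0, 0.88],
    [0, 0, 0, 0, 0, 0.96],
    [0, 0, 0, 0, 0, 1],
    [0, 0, 0, 0, 0, 1]
  ]
}}

```text
clock: 18.55
tcp_pos: [0.3584, -0.2318, 0.4764]
eef_rot: [0.966, 0.0, 0.257, -0.001]
force: [-0.1, 0.3, 0.7]
opening: 0.0855
finger_force: 0.0
```

```bash
cat > d.py <<'E'
import sys
from kin import *
from rig import r
np.set_printoptions(precision=4,suppress=True)
s=r.read_state();a=[float(x) for x in sys.argv[1:]]
t,E=pose(a[:3],a[3],a[4],a[5]);p=np.array(s["tcp_pos"]);E0=R.from_quat(s["eef_rot"])
print(s["clock"],"tcp",p,"q",s["q"],"target",t,"delta",delta(p,E0,t,E))
E
python3 d.py .478 -.33 .25 20 8 1
```

```text
18.55 tcp [ 0.3584 -0.2318  0.4764] q [-0.9308 -0.0289  1.7357  0.4538  1.1485  0.5109] target [ 0.3338 -0.3825  0.2716] delta [-1.0269  1.2585  1.3764  0.2836  0.8608 -0.1942]
```

Emit:
{"op": "step_arm", "data": {
  "deltas": [
    [-0.05, 0.06, 0.07, 0.015, 0.04, -0.01],
    [-0.15, 0.18, 0.2, 0.04, 0.12, -0.03],
    [-0.26, 0.31, 0.34, 0.07, 0.21, -0.05],
    [-0.37, 0.45, 0.49, 0.1, 0.31, -0.07],
    [-0.47, 0.57, 0.62, 0.13, 0.39, -0.09],
    [-0.52, 0.63, 0.69, 0.142, 0.43, -0.097],
    [-0.52, 0.63, 0.69, 0.142, 0.43, -0.097],
    [-0.52, 0.63, 0.69, 0.142, 0.43, -0.097]
  ]
}}

```text
clock: 19.22
tcp_pos: [0.3457, -0.3082, 0.3738]
eef_rot: [0.881, 0.068, 0.465, -0.059]
force: [0.4, -1.4, 0.7]
opening: 0.0853
finger_force: 0.0
```

```bash
python3 d.py .478 -.33 .25 20 8 1
```

```text
19.2167 tcp [ 0.3457 -0.3082  0.3738] q [-1.1325  0.1672  1.8725  1.0974  1.1321 -0.2403] target [ 0.3338 -0.3825  0.2716] delta [-0.8007  0.6263  0.2921  0.1411  0.4305 -0.0962]
```

Emit:
{"op": "step_arm", "data": {
  "deltas": [
    [-0.08, 0.06, 0.03, 0.015, 0.04, -0.01],
    [-0.22, 0.18, 0.08, 0.04, 0.12, -0.03],
    [-0.4, 0.31, 0.14, 0.07, 0.21, -0.05],
    [-0.57, 0.45, 0.21, 0.1, 0.31, -0.07],
    [-0.72, 0.57, 0.26, 0.13, 0.39, -0.09],
    [-0.801, 0.626, 0.292, 0.141, 0.4305, -0.096],
    [-0.801, 0.626, 0.292, 0.141, 0.4305, -0.096],
    [-0.801, 0.626, 0.292, 0.141, 0.4305, -0.096]
  ]
}}

```text
clock: 19.88
tcp_pos: [0.3342, -0.3826, 0.2726]
eef_rot: [0.743, 0.132, 0.646, -0.113]
force: [-0.6, -0.6, 0.4]
opening: 0.0854
finger_force: 0.0
```

```bash
python3 d.py .478 -.33 .13 20 8 1;python3 d.py .478 -.33 .052 20 8 1
python3 - <<'E'
from h import *
a=r.grab_frame("scene")[:,:,::-1];b=r.grab_frame("top")[:,:,::-1]
cv2.imwrite("pics/k_s.png",a);cv2.imwrite("pics/k_t.png",b)
E
```

```text
19.8833 tcp [ 0.3342 -0.3826  0.2726] q [-1.2517  0.4988  1.8342  1.4486  1.4961 -0.7614] target [ 0.3338 -0.3825  0.1516] delta [-0.9994 -0.0034  0.1371 -0.0002  0.0002  0.0016]
19.8833 tcp [ 0.3342 -0.3826  0.2726] q [-1.2517  0.4988  1.8342  1.4486  1.4961 -0.7614] target [ 0.3338 -0.3825  0.0736] delta [-1.643  -0.0045  0.2278 -0.0002  0.0002  0.0016]
```

Emit:
{"op": "step_arm", "data": {
  "deltas": [
    [-0.1, 0, 0.014, 0, 0, 0],
    [-0.25, 0, 0.034, 0, 0, 0],
    [-0.45, 0, 0.062, 0, 0, 0],
    [-0.65, 0, 0.089, 0, 0, 0],
    [-0.85, 0, 0.117, 0, 0, 0],
    [-0.96, 0, 0.132, 0, 0, 0],
    [-0.999, 0, 0.137, 0, 0, 0],
    [-0.999, 0, 0.137, 0, 0, 0]
  ]
}}

```text
clock: 20.65
tcp_pos: [0.3339, -0.3831, 0.1513]
eef_rot: [0.743, 0.131, 0.647, -0.113]
force: [-0.7, -0.1, -0.1]
opening: 0.0854
finger_force: 0.0
```

Emit:
{"op": "step_arm", "data": {
  "deltas": [
    [-0.05, 0, 0.007, 0, 0, 0],
    [-0.12, 0, 0.017, 0, 0, 0],
    [-0.2, 0, 0.028, 0, 0, 0],
    [-0.28, 0, 0.04, 0, 0, 0],
    [-0.36, 0, 0.051, 0, 0, 0],
    [-0.36, 0, 0.051, 0, 0, 0]
  ]
}}

```text
clock: 21.15
tcp_pos: [0.3336, -0.3831, 0.1054]
eef_rot: [0.743, 0.13, 0.647, -0.114]
force: [-0.2, 0.7, -0.9]
opening: 0.0855
finger_force: 0.0
```

Emit:
{"op": "step_arm", "data": {
  "deltas": [
    [-0.06, 0, 0.008, 0, 0, 0],
    [-0.12, 0, 0.017, 0, 0, 0],
    [-0.18, 0, 0.025, 0, 0, 0],
    [-0.24, 0, 0.034, 0, 0, 0],
    [-0.28, 0, 0.039, 0, 0, 0],
    [-0.28, 0, 0.039, 0, 0, 0]
  ]
}}

```text
clock: 21.65
tcp_pos: [0.3337, -0.3833, 0.0723]
eef_rot: [0.743, 0.13, 0.647, -0.113]
force: [-0.4, -0.1, 0.0]
opening: 0.0855
finger_force: 0.0
```

```bash
python3 d.py .478 -.33 .052 20 8 1
```

```text
21.65 tcp [ 0.3337 -0.3833  0.0723] q [-1.2534  0.9274  1.8123  1.4896  1.4561 -1.167 ] target [ 0.3338 -0.3825  0.0736] delta [ 0.0108 -0.0065  0.0014  0.0019 -0.0022  0.0005]
```

No contact so far and the tool is on target. Close the fingers.

Emit:
{"op": "step_arm", "data": {
  "deltas": [
    [0, 0, 0, 0, 0, 0],
    [0, 0, 0, 0, 0, 0],
    [0, 0, 0, 0, 0, 0],
    [0, 0, 0, 0, 0, 0],
    [0, 0, 0, 0, 0, 0],
    [0, 0, 0, 0, 0, 0],
    [0, 0, 0, 0, 0, 0],
    [0, 0, 0, 0, 0, 0]
  ],
  "grip": 0,
  "force": 50
}}

```text
clock: 22.32
tcp_pos: [0.3338, -0.3835, 0.0736]
eef_rot: [0.742, 0.131, 0.648, -0.113]
force: [-2.5, 1.8, 5.2]
opening: 0.0551
finger_force: 56.9
```

Emit:
{"op": "step_arm", "data": {
  "deltas": [
    [0.05, 0, -0.007, 0, 0, 0],
    [0.1, 0, -0.014, 0, 0, 0],
    [0.2, 0, -0.028, 0, 0, 0],
    [0.2, 0, -0.028, 0, 0, 0],
    [0.2, 0, -0.028, 0, 0, 0]
  ]
}}

```text
clock: 22.73
tcp_pos: [0.3338, -0.3837, 0.098]
eef_rot: [0.743, 0.131, 0.647, -0.112]
force: [1.1, 0.4, -3.1]
opening: 0.0558
finger_force: 56.8
```

```bash
python3 d.py .478 -.33 .22 20 8 1
python3 - <<'E'
from h import *
a=r.grab_frame("scene")[:,:,::-1]; cv2.imwrite("pics/lift_s.png",a)
b=cv2.imread("pics/scene0.png")
# lower-left vertical edge/base of pot: grey mask bounding box before/after
for im in (b,a):
    m=cv2.inRange(cv2.cvtColor(np.ascontiguousarray(im),cv2.COLOR_BGR2HSV),(0,0,50),(180,70,255))[145:205,278:315]
    ys,xs=np.nonzero(m);print(xs.min()+278,xs.max()+278,ys.min()+145,ys.max()+145,len(xs))
E
```

```text
22.7333 tcp [ 0.3338 -0.3837  0.098 ] q [-1.2535  0.8685  1.8279  1.4849  1.4587 -1.1264] target [ 0.3338 -0.3825  0.2416] delta [ 1.1858 -0.0049 -0.1613  0.0025 -0.0015  0.0031]
279 309 148 195 726
278 309 145 189 983
```

Gripped at 55.8 mm opening and lifted. Raise further and roll 180°.

Emit:
{"op": "step_arm", "data": {
  "deltas": [
    [0.1, 0, -0.014, 0, 0, 0],
    [0.3, 0, -0.041, 0, 0, 0],
    [0.53, 0, -0.072, 0, 0, 0],
    [0.77, 0, -0.105, 0, 0, 0],
    [1, 0, -0.136, 0, 0, 0]
  ]
}}

```text
clock: 23.2
tcp_pos: [0.3338, -0.383, 0.2194]
eef_rot: [0.743, 0.13, 0.647, -0.113]
force: [-0.0, 0.0, -1.9]
opening: 0.0553
finger_force: 56.8
```

Emit:
{"op": "step_arm", "data": {
  "deltas": [
    [0.2, 0, -0.027, 0, 0, 0],
    [0.36, 0, -0.049, 0, 0, 0],
    [0.45, 0, -0.061, 0, 0, 0],
    [0.45, 0, -0.061, 0, 0, 0],
    [0.45, 0, -0.061, 0, 0, 0]
  ]
}}

```text
clock: 23.62
tcp_pos: [0.3339, -0.3829, 0.2727]
eef_rot: [0.743, 0.131, 0.647, -0.113]
force: [0.5, 0.1, -2.8]
opening: 0.0553
finger_force: 56.8
```

```bash
python3 d.py .50 -.12 .26 50 8 1
```

```text
23.6167 tcp [ 0.3339 -0.3829  0.2727] q [-1.2527  0.4989  1.8345  1.4511  1.4965 -0.7622] target [ 0.4013 -0.2376  0.2816] delta [ 0.2046 -0.9471  0.9212  0.4971 -0.0012 -0.0675]
```

Emit:
{"op": "step_arm", "data": {
  "deltas": [
    [0.01, -0.06, 0.06, 0.03, 0, 0],
    [0.04, -0.18, 0.17, 0.09, 0, -0.01],
    [0.08, -0.35, 0.34, 0.18, 0, -0.025],
    [0.11, -0.53, 0.51, 0.28, 0, -0.038],
    [0.15, -0.7, 0.68, 0.37, 0, -0.05],
    [0.18, -0.85, 0.83, 0.45, 0, -0.061],
    [0.205, -0.947, 0.921, 0.497, 0, -0.0675],
    [0.205, -0.947, 0.921, 0.497, 0, -0.0675],
    [0.205, -0.947, 0.921, 0.497, 0, -0.0675]
  ]
}}

```text
clock: 24.37
tcp_pos: [0.4017, -0.2368, 0.2813]
eef_rot: [0.683, 0.319, 0.595, -0.279]
force: [0.7, -0.9, -2.0]
opening: 0.0554
finger_force: 56.6
```

Emit:
{"op": "step_arm", "data": {
  "deltas": [
    [0, 0, 0, 0, 0, 0.05],
    [0, 0, 0, 0, 0, 0.14],
    [0, 0, 0, 0, 0, 0.24],
    [0, 0, 0, 0, 0, 0.34],
    [0, 0, 0, 0, 0, 0.44],
    [0, 0, 0, 0, 0, 0.54],
    [0, 0, 0, 0, 0, 0.64],
    [0, 0, 0, 0, 0, 0.74],
    [0, 0, 0, 0, 0, 0.84],
    [0, 0, 0, 0, 0, 0.92],
    [0, 0, 0, 0, 0, 1]
  ]
}}

```text
clock: 25.28
tcp_pos: [0.401, -0.2384, 0.2815]
eef_rot: [0.751, -0.068, 0.376, -0.539]
force: [-0.9, 1.1, -2.0]
opening: 0.0554
finger_force: 56.6
```

Emit:
{"op": "step_arm", "data": {
  "deltas": [
    [0, 0, 0, 0, 0, 0.1],
    [0, 0, 0, 0, 0, 0.2],
    [0, 0, 0, 0, 0, 0.3],
    [0, 0, 0, 0, 0, 0.4],
    [0, 0, 0, 0, 0, 0.5],
    [0, 0, 0, 0, 0, 0.6],
    [0, 0, 0, 0, 0, 0.7],
    [0, 0, 0, 0, 0, 0.8],
    [0, 0, 0, 0, 0, 0.9],
    [0, 0, 0, 0, 0, 1]
  ]
}}

```text
clock: 26.12
tcp_pos: [0.401, -0.2384, 0.2815]
eef_rot: [-0.616, 0.435, -0.056, 0.654]
force: [0.5, -0.9, -2.1]
opening: 0.0555
finger_force: 56.6
```

Emit:
{"op": "step_arm", "data": {
  "deltas": [
    [0, 0, 0, 0, 0, 0.1],
    [0, 0, 0, 0, 0, 0.2],
    [0, 0, 0, 0, 0, 0.3],
    [0, 0, 0, 0, 0, 0.4],
    [0, 0, 0, 0, 0, 0.5],
    [0, 0, 0, 0, 0, 0.6],
    [0, 0, 0, 0, 0, 0.7],
    [0, 0, 0, 0, 0, 0.8],
    [0, 0, 0, 0, 0, 0.9],
    [0, 0, 0, 0, 0, 0.97],
    [0, 0, 0, 0, 0, 1],
    [0, 0, 0, 0, 0, 1]
  ]
}}

```text
clock: 27.12
tcp_pos: [0.401, -0.2384, 0.2816]
eef_rot: [-0.318, 0.684, 0.277, 0.595]
force: [-0.1, -0.0, -2.8]
opening: 0.0552
finger_force: 56.5
```

```bash
python3 d.py .53 .012 .16 80 5 0
```

```text
27.1167 tcp [ 0.401  -0.2384  0.2816] q [-0.9665  0.442   1.9007  1.2854  1.6621  2.3395] target [ 0.5032 -0.1401  0.1735] delta [ 0.7305 -0.1244  1.2876 -0.4986 -0.0468 -0.0577]
```

Emit:
{"op": "step_arm", "data": {
  "deltas": [
    [0.03, -0.01, 0.06, -0.02, 0, 0],
    [0.1, -0.02, 0.18, -0.07, -0.005, -0.01],
    [0.2, -0.03, 0.34, -0.13, -0.01, -0.015],
    [0.29, -0.05, 0.5, -0.2, -0.02, -0.023],
    [0.365, -0.06, 0.64, -0.25, -0.023, -0.029],
    [0.365, -0.06, 0.64, -0.25, -0.023, -0.029],
    [0.365, -0.06, 0.64, -0.25, -0.023, -0.029]
  ]
}}

```text
clock: 27.7
tcp_pos: [0.4522, -0.1883, 0.2274]
eef_rot: [-0.401, 0.629, 0.359, 0.561]
force: [-0.3, 0.3, -2.1]
opening: 0.0554
finger_force: 56.6
```

```bash
python3 d.py .53 .012 .16 80 5 0
```

```text
27.7 tcp [ 0.4522 -0.1883  0.2274] q [-0.7981  0.6031  1.8251  1.2182  1.7178  2.2398] target [ 0.5032 -0.1401  0.1735] delta [ 0.3846 -0.2173  0.5906 -0.2462 -0.0241 -0.0273]
```

Emit:
{"op": "step_arm", "data": {
  "deltas": [
    [0.04, -0.02, 0.06, -0.02, 0, 0],
    [0.11, -0.06, 0.17, -0.07, -0.005, -0.01],
    [0.21, -0.12, 0.32, -0.13, -0.01, -0.015],
    [0.31, -0.17, 0.47, -0.2, -0.02, -0.023],
    [0.385, -0.217, 0.591, -0.246, -0.024, -0.027],
    [0.385, -0.217, 0.591, -0.246, -0.024, -0.027],
    [0.385, -0.217, 0.591, -0.246, -0.024, -0.027]
  ]
}}

```text
clock: 28.28
tcp_pos: [0.503, -0.1405, 0.1741]
eef_rot: [-0.474, 0.565, 0.434, 0.518]
force: [-0.3, -0.6, -2.9]
opening: 0.0555
finger_force: 56.7
```

```bash
python3 d.py .53 .012 .08 80 5 0;python3 d.py .53 .012 .065 80 5 0
```

```text
28.2833 tcp [ 0.503  -0.1405  0.1741] q [-0.643   0.7708  1.6964  1.1435  1.7837  2.1776] target [ 0.5032 -0.1401  0.0935] delta [ 0.6688 -0.0007  0.0629 -0.0015 -0.0007  0.0001]
28.2833 tcp [ 0.503  -0.1405  0.1741] q [-0.643   0.7708  1.6964  1.1435  1.7837  2.1776] target [ 0.5032 -0.1401  0.0785] delta [ 0.7933 -0.0007  0.0739 -0.0015 -0.0007  0.0001]
```

Emit:
{"op": "step_arm", "data": {
  "deltas": [
    [0.08, 0, 0.007, 0, 0, 0],
    [0.2, 0, 0.018, 0, 0, 0],
    [0.34, 0, 0.031, 0, 0, 0],
    [0.48, 0, 0.045, 0, 0, 0],
    [0.6, 0, 0.056, 0, 0, 0],
    [0.67, 0, 0.063, 0, 0, 0],
    [0.67, 0, 0.063, 0, 0, 0]
  ]
}}

```text
clock: 28.87
tcp_pos: [0.5025, -0.1406, 0.0924]
eef_rot: [-0.473, 0.566, 0.434, 0.518]
force: [-0.3, -0.6, -1.7]
opening: 0.0553
finger_force: 56.7
```

Emit:
{"op": "step_arm", "data": {
  "deltas": [
    [0.03, 0, 0.003, 0, 0, 0],
    [0.06, 0, 0.006, 0, 0, 0],
    [0.09, 0, 0.008, 0, 0, 0],
    [0.09, 0, 0.008, 0, 0, 0]
  ]
}}

```text
clock: 29.2
tcp_pos: [0.503, -0.1401, 0.0825]
eef_rot: [-0.474, 0.565, 0.434, 0.518]
force: [-0.5, 0.2, -2.0]
opening: 0.0551
finger_force: 56.7
```

Emit:
{"op": "step_arm", "data": {
  "deltas": [
    [0.01, 0, 0.001, 0, 0, 0],
    [0.02, 0, 0.002, 0, 0, 0],
    [0.02, 0, 0.002, 0, 0, 0]
  ]
}}

```text
clock: 29.45
tcp_pos: [0.5032, -0.1402, 0.0806]
eef_rot: [-0.474, 0.565, 0.434, 0.518]
force: [-1.1, -0.9, 0.8]
opening: 0.0556
finger_force: 57.1
```

Contact came at exactly the predicted height. Soften the grip and press down gently so the pot levels.

Emit:
{"op": "step_arm", "data": {
  "deltas": [
    [0, 0, 0, 0, 0, 0],
    [0.008, 0, 0.001, 0, 0, 0],
    [0.016, 0, 0.0015, 0, 0, 0],
    [0.024, 0, 0.002, 0, 0, 0],
    [0.024, 0, 0.002, 0, 0, 0]
  ],
  "force": 20
}}

```text
clock: 29.87
tcp_pos: [0.5032, -0.1406, 0.0792]
eef_rot: [-0.473, 0.563, 0.435, 0.52]
force: [-5.8, -5.7, 19.7]
opening: 0.0557
finger_force: 57.7
```

Emit:
{"op": "step_arm", "data": {
  "deltas": [
    [0.008, 0, 0.001, 0, 0, 0],
    [0.012, 0, 0.001, 0, 0, 0],
    [0.012, 0, 0.001, 0, 0, 0]
  ]
}}

```text
clock: 30.12
tcp_pos: [0.5032, -0.1408, 0.0786]
eef_rot: [-0.473, 0.562, 0.435, 0.521]
force: [-7.0, -6.7, 28.8]
opening: 0.0555
finger_force: 58.0
```

Emit:
{"op": "step_arm", "data": {
  "deltas": [
    [-0.01, 0, -0.001, 0, 0, 0],
    [-0.01, 0, -0.001, 0, 0, 0],
    [-0.01, 0, -0.001, 0, 0, 0],
    [-0.01, 0, -0.001, 0, 0, 0]
  ],
  "grip": 0,
  "force": 20
}}

```text
clock: 30.45
tcp_pos: [0.5032, -0.1406, 0.0792]
eef_rot: [-0.473, 0.563, 0.435, 0.52]
force: [-5.3, -4.8, 20.8]
opening: 0.0557
finger_force: 57.5
```

Emit:
{"op": "step_arm", "data": {
  "deltas": [
    [0, 0, 0, 0, 0, 0],
    [0, 0, 0, 0, 0, 0],
    [0, 0, 0, 0, 0, 0],
    [0, 0, 0, 0, 0, 0]
  ],
  "grip": 0.65,
  "force": 20
}}

```text
clock: 30.78
tcp_pos: [0.5032, -0.1406, 0.0792]
eef_rot: [-0.473, 0.563, 0.435, 0.52]
force: [-5.1, -4.4, 21.3]
opening: 0.0554
finger_force: 57.5
```

Emit:
{"op": "step_arm", "data": {
  "deltas": [
    [-0.01, 0, -0.001, 0, 0, 0],
    [-0.02, 0, -0.002, 0, 0, 0],
    [-0.022, 0, -0.002, 0, 0, 0],
    [-0.022, 0, -0.002, 0, 0, 0]
  ],
  "grip": 0.66
}}

```text
clock: 31.12
tcp_pos: [0.5031, -0.1401, 0.0797]
eef_rot: [-0.474, 0.565, 0.434, 0.518]
force: [-0.4, -2.1, 0.2]
opening: 0.0563
finger_force: 0.6
```

Emit:
{"op": "step_arm", "data": {
  "deltas": [
    [0, 0, 0, 0, 0, 0],
    [0, 0, 0, 0, 0, 0],
    [0, 0, 0, 0, 0, 0],
    [0, 0, 0, 0, 0, 0]
  ],
  "grip": 0.675
}}

```text
clock: 31.45
tcp_pos: [0.5031, -0.1401, 0.0798]
eef_rot: [-0.474, 0.565, 0.434, 0.518]
force: [-0.9, -1.6, 1.2]
opening: 0.0575
finger_force: 0.0
```

Emit:
{"op": "step_arm", "data": {
  "deltas": [
    [0, 0, 0, 0, 0, 0],
    [0, 0, 0, 0, 0, 0],
    [0, 0, 0, 0, 0, 0],
    [0, 0, 0, 0, 0, 0]
  ],
  "grip": 0.69
}}

```text
clock: 31.78
tcp_pos: [0.503, -0.14, 0.0797]
eef_rot: [-0.474, 0.565, 0.434, 0.518]
force: [0.1, -0.3, -0.4]
opening: 0.0589
finger_force: 0.0
```

Released gently. Open fully, back straight out, lift, and take the last picture.

Emit:
{"op": "step_arm", "data": {
  "deltas": [
    [0, 0, 0, 0, 0, 0],
    [0, 0, 0, 0, 0, 0],
    [0, 0, 0, 0, 0, 0],
    [0, 0, 0, 0, 0, 0],
    [0, 0, 0, 0, 0, 0],
    [0, 0, 0, 0, 0, 0]
  ],
  "grip": 1
}}

```text
clock: 32.28
tcp_pos: [0.5031, -0.1401, 0.0798]
eef_rot: [-0.474, 0.565, 0.434, 0.518]
force: [0.6, 0.3, 0.1]
opening: 0.0857
finger_force: 0.0
```

Emit:
{"op": "step_arm", "data": {
  "deltas": [
    [0, 0, -0.06, 0, 0, 0],
    [0, 0, -0.2, 0, 0, 0],
    [0, 0, -0.38, 0, 0, 0],
    [0, 0, -0.56, 0, 0, 0],
    [0, 0, -0.74, 0, 0, 0],
    [0, 0, -0.9, 0, 0, 0],
    [0, 0, -0.9, 0, 0, 0]
  ]
}}

```text
clock: 32.87
tcp_pos: [0.4837, -0.2495, 0.0898]
eef_rot: [-0.474, 0.566, 0.432, 0.518]
force: [0.6, -1.0, 0.0]
opening: 0.0854
finger_force: 0.0
```

Emit:
{"op": "step_arm", "data": {
  "deltas": [
    [-0.1, 0, 0, 0, 0, 0],
    [-0.3, 0, 0, 0, 0, 0],
    [-0.5, 0, 0, 0, 0, 0],
    [-0.7, 0, 0, 0, 0, 0],
    [-0.9, 0, 0, 0, 0, 0],
    [-1, 0, 0, 0, 0, 0],
    [-1, 0, 0, 0, 0, 0]
  ]
}}

```text
clock: 33.45
tcp_pos: [0.4864, -0.2349, 0.2114]
eef_rot: [-0.476, 0.565, 0.433, 0.518]
force: [-0.6, -0.2, -0.4]
opening: 0.0852
finger_force: 0.0
```

Run:
```python
from h import *
s=r.read_state();print(s["tcp_pos"],s["force"])
a=r.grab_frame("scene")[:,:,::-1];b=r.grab_frame("top")[:,:,::-1]
cv2.imwrite("pics/fin.png",np.vstack([np.hstack([crop(a,290,210,160,120),crop(b,230,200,120,90)]),np.hstack([crop(a,400,280,133,100),cv2.resize(a,(400,300))])]))
```

```text
[ 0.48642326 -0.23490686  0.21137248] [-0.64081774 -0.2468777  -0.41515078]
```

View pics/fin.png

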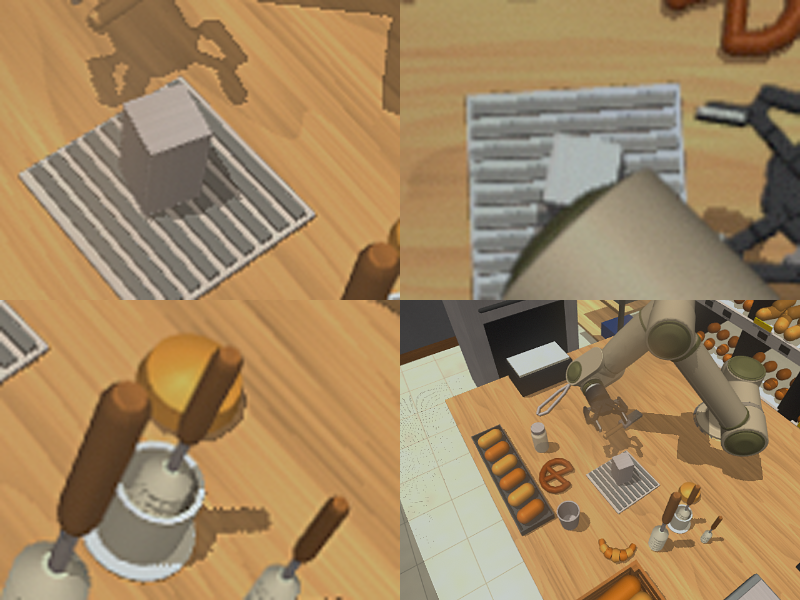

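The pot sits mouth-down near the tray centre (scene about (356,270)), the brush stands in its holder, and the bystanders look untouched. One numeric check on flatness, then hand in.

Run:
```python
from h import *
np.set_printoptions(precision=3,suppress=True)
S=lambda p:(np.array(p)+.5)/2.5-.5+[290,210]
C=np.array([plane("scene",S(p),.114) for p in [(122,108),(180,85),(213,132),(152,155)]]);print(C,C.mean(0),[np.linalg.norm(C[i]-C[i-1]) for i in range(4)])
for i,b in ((0,(120,165)),(2,(207,190)),(3,(150,215))):
    print("vertical foot expected",proj("scene",C[i]*[1,1,0]+[0,0,.014]),"seen",S(b))
s=r.read_state();print(s["qd"],s["force"])
```

```text
[[ 0.557 -0.023  0.114]
 [ 0.502 -0.016  0.114]
 [ 0.508  0.038  0.114]
 [ 0.563  0.029  0.114]] [0.533 0.007 0.114] [np.float64(0.051979984522773096), np.float64(0.055166541366138674), np.float64(0.05380215482566321), np.float64(0.055964311275700396)]
vertical foot expected [[336.621 278.689]] seen [337.7 275.7]
vertical foot expected [[370.381 287.898]] seen [372.5 285.7]
vertical foot expected [[347.695 296.756]] seen [349.7 295.7]
[-0.007  0.03   0.004 -0.003 -0.    -0.002] [ 0.462 -1.068 -0.286]
```

```bash
python3 -c "
from rig import r
print(r.hand_in())"
```

```text
the job is handed in; nothing more can be done
None
```

I scrubbed the pot with three strokes, stood the brush back in its holder and let it go, then turned the pot mouth-down on the tray near its centre; the job is handed in, but no verdict came back.

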